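# Clear the repair pile

## Robot

A 7-joint arm with a two-finger parallel gripper is mounted at the origin on the work surface. World frame = base frame: x ahead of the robot, y to its left, z up, the work surface at z = 0. Lengths are in m, angles in rad, forces in N, time in s.
With the tool pointing down it reaches from about 0.35 to 0.9 m from the base axis. Payload 8.1 kg.
Tool frame: the origin (TCP) lies where the fingers leave the gripper's body, on its centre line; the fingertips stand 66 mm ahead of it and the grasp point (between the pads) lies 47 mm ahead of it; z points along the fingers, y is the line along which they close (so a half turn about z gives the same grasp; the last joint's range is limited). The gripper opens to 92 mm and grips with 3 to 60 N. Pads are 19 mm wide; open, the fingers measure 130 mm over their backs; the gripper's body (75 mm by 190 mm) begins 47 mm behind the grasp point.
Start: joints at [1.075, 0.434, 0.025, 1.573, -0.012, 1.134, -0.075], TCP at [0.239, -0.577, 0.292] pointing down, gripper open.
Joint ranges: [-2.62, 2.62], [-0.44, 2.09], [-1.27, 1.32], [0.08, 2.57], [-1.32, 4.46], [0.12, 2], [-2.74, 2.74]. Speed limits (rad/s): [2.22, 2.22, 3.01, 3.01, 3.14, 3.14, 3.14].

## Interface

Orientations are given as a rotation vector (axis times angle).
In Python, from cell import arm gives the robot as it stands.
- The arm moves only by the tool send_rows, never from a script. Its argument "motion" is text: rows parted by semicolons, each of 7 numbers parted by spaces: the closure, from 0 (fully open) to 1 (shut), then the shift along the world's x, y, z in m, then the turn, a rotation vector about the world's x, y, z in degrees. A call has 1 to 5 rows; each row shifts and turns the commanded pose from where the row before left it; what a row does not reach is not made up. A row lasts 1/8 s, in which the tool goes at most 62.5 mm and 10.7 degrees, less where a joint would pass 70% of its speed; a pose out of reach is approached as far as the arm can. A call is refused whole if a number of a shift passes 0.0625 or a number of a turn 10.7, either way. A call with a gripper value outside its range is refused whole. The fingers move at their own pace and stop on an object; "force" is the grip in N (left out, the last holds). Time passes only in rows, so rows that do not move let the fingers close. It gives the time, the measured TCP pose, the force, the opening and the grip force at its end, in the units of the state.
- arm.observe(): the state, without advancing time (a new reading comes with each control period).
- arm.get_image(name): name is "scene" or "top"; returns (picture, depth): 420x560x3 uint8, blue, green, red; 420x560 float32, m along the optical axis (not along the pixel's ray), 0 where there is no reading.
- arm.camera_model(name): a dict with "fx", "fy", "cx", "cy" (pixels), "view" (4x4, takes a point from world to camera coordinates). Camera axes: x right, y down, z forward; pixel columns grow to the right and rows downward; lengths in m; the calibration is good to about 2 mm. A picture is of the moment at which its call begins. camera_model takes no time and is no camera call.
- arm.sign_off(): hands the job in; it is judged then, once.
The state is a dict: "clock": time; "joints": joint angles; "dq": joint speeds; "joint_efforts": joint torques, N m; "position": TCP position; "ee_rot": TCP orientation; "force": force on the tool from outside, world axes, zero at the start; "ft_torque": the same for the moment, N m; "width": opening from 0.0 (shut) to 1.0 (fully open); "gripper_force": force on a finger pad.
Only numpy, scipy, OpenCV 4.12 (cv2) and the standard library are available. Lean on these libraries where they do the work, as an engineer would, in place of code of your own. Each camera call takes 0.05 s, during which the arm holds its last target. There are 200 camera calls.

## Task

Take the pile of repaired modules apart from the top: nest the round cup that stands on it upright in the other round cup (not in the square pot), and lay each module lid up and flat inside the tray whose floor has the colour of its lid. Set everything down gently, without dropping or tipping anything, and leave the square pot and the multimeter where they are.

Things in the scene. Friction and masses are not known exactly. Their poses are not given: they have to be found in the camera images.
- module_blue: Loose aluminium electronics module with a blue painted lid; at the start it is bottom of the pile, standing on the bench. A plain closed box, 62 mm wide (its x), 120 mm long (its y), 34 mm high (its z, up), about 420 g. Origin: centre of its underside. End for end it is the same.
- module_yellow: Loose aluminium electronics module with a yellow painted lid; at the start it is second in the pile, lying on the blue module. A plain closed box, 52 mm wide (its x), 96 mm long (its y), 30 mm high (its z, up), about 300 g. Origin: centre of its underside. End for end it is the same.
- module_red: Loose aluminium electronics module with a red painted lid; at the start it is third in the pile, lying on the yellow module and carrying the top cup. A plain closed box, 42 mm wide (its x), 74 mm long (its y), 30 mm high (its z, up), about 200 g. Origin: centre of its underside. End for end it is the same.
- tray_blue: Shallow black-rimmed tray with a blue floor, fixed on the bench, meant for the blue module. Inside it is 82 mm wide (its x) by 140 mm long (its y), 10 mm wider all round than the module; rim 4 mm thick, its top 7 mm above the bench; floor top 4 mm above the bench. Origin: centre of its underside, at bench level.
- tray_yellow: Shallow black-rimmed tray with a yellow floor, fixed on the bench, meant for the yellow module. Inside it is 72 mm wide (its x) by 116 mm long (its y), 10 mm wider all round than the module; rim 4 mm thick, its top 7 mm above the bench; floor top 4 mm above the bench. Origin: centre of its underside, at bench level.
- tray_red: Shallow black-rimmed tray with a red floor, fixed on the bench, meant for the red module. Inside it is 62 mm wide (its x) by 94 mm long (its y), 10 mm wider all round than the module; rim 4 mm thick, its top 7 mm above the bench; floor top 4 mm above the bench. Origin: centre of its underside, at bench level.
- cup_top: Loose round white plastic screw cup, empty, about 30 g, at the start standing on the red module, top of the pile. Shape and origin exactly as cup_round. Nested in that cup, its cone goes in and its collar comes to rest on the other's rim, with its underside 16 mm above the other's and up to 2 mm of side play.
- cup_round: Loose round white plastic screw cup, empty, about 60 g, standing on the bench. It is 42 mm across the rim, 34 mm high. Upper 16 mm: a straight collar of 42 mm outside and 37 mm inside diameter; below the collar a cone narrowing to 20 mm diameter at the foot. Origin: centre of its underside, z up.
- cup_square: Bystander: loose square white plastic pot, 44 by 44 mm and 34 mm high, straight thin walls, a cross wall dividing it into four, standing on the bench; the round cup does not nest in it. Origin: centre of its underside.
- meter: Bystander: orange and black hand multimeter lying face up on the bench, 78 mm wide (its x), 150 mm long (its y), 36 mm high. Origin: centre of its underside.
Not all that is in view belongs to the job. Leave any green or turquoise look-alike of the module_yellow alone. What is shaped like the module_red but orange is not meant.

How it is judged:
At the end, for the whole second after the job is handed in: Each module lies flat in the tray of its colour, within 13 mm of the centre along each tray side, tilt under 3 degrees. The top cup is nested upright in the other round cup: centres within 6 mm, underside 12 to 19 mm above the other's; that cup stands upright on the bench. All at rest (x of module_blue in the frame of tray_blue between -0.013 and 0.013 m and y of module_blue in the frame of tray_blue between -0.013 and 0.013 m and z of module_blue in the frame of tray_blue below 0.006 m and angle between each of module_blue, module_yellow, module_red's own z axis and vertical below 0.05 rad and linear speed of each of module_blue, module_yellow, module_red, cup_top, cup_round below 0.02 m/s and x of module_yellow in the frame of tray_yellow between -0.013 and 0.013 m and y of module_yellow in the frame of tray_yellow between -0.013 and 0.013 m and z of module_yellow in the frame of tray_yellow below 0.006 m and x of module_red in the frame of tray_red between -0.013 and 0.013 m and y of module_red in the frame of tray_red between -0.013 and 0.013 m and z of module_red in the frame of tray_red below 0.006 m and horizontal distance between cup_top and cup_round below 0.006 m and z of cup_top in the frame of cup_round between 0.012 and 0.019 m and angle between cup_top's own z axis and vertical below 0.12 rad and angle between cup_round's own z axis and vertical below 0.08 rad and height (world z) of cup_round below 0.004 m); the robot touches nothing.
It fails at once if the square pot or the multimeter is pushed aside by more than 20 mm or tipped (distance of any of cup_square, meter from where it was at the start of the episode above 0.02 m or angle between any of cup_square, meter's own z axis and vertical above 0.5 rad).
It fails at once if a module or a round cup is tipped over (by more than 35 degrees) (angle between any of module_blue, module_yellow, module_red, cup_top, cup_round's own z axis and vertical above 0.61 rad).
It fails at once if a module or the top cup is dropped (moves at more than 0.7 m/s, a fall of 25 mm, out of the fingers) ((linear speed of module_blue above 0.7 m/s and contact force between the fingers and module_blue below 0.05 N) or (linear speed of module_yellow above 0.7 m/s and contact force between the fingers and module_yellow below 0.05 N) or (linear speed of module_red above 0.7 m/s and contact force between the fingers and module_red below 0.05 N) or (linear speed of cup_top above 0.7 m/s and contact force between the fingers and cup_top below 0.05 N)).
It also fails if it takes over 93 s, if anything falls off the work surface, if the arm or the gripper's body presses on something with over 40 N, if the wrist force passes 120 N, or if a joint passes its speed limit or range.

## Working session

There is one attempt and no reset: what is moved stays moved. The work goes in short steps, Python scripts to look and compute and a tool call to move; the robot and the scene stay as the last step left them, time stands still between calls to the robot, and variables do not carry over. Pictures are saved under pics/ and viewed, at most 14 in all, crops included, and the job is handed in when it is done.

Besides the shell and the picture viewer there is one more tool, called as name(argument=value, ...), one argument or row to a line, values as JSON. send_rows: Moves the arm, as the interface text tells. Its arguments: {"type":"object","properties":{"motion":{"type":"string"},"force":{"type":"number"}},"required":["motion"]}

```bash
ls; mkdir -p pics; python3 - <<'E'
from cell import arm
import cv2,numpy as np
for n in("scene","top"):
    im,d=arm.get_image(n); cv2.imwrite(f"pics/{n}0.png",im); np.save(f"{n}0.npy",d)
    m=arm.camera_model(n); print(n,m["fx"],m["cx"],m["cy"],np.round(np.linalg.inv(m["view"]),3).tolist())
s=arm.observe();print(s)
E
```

```text
pics
scene 411.2134826020195 289.6534372104843 213.64689425188755 [[0.849, 0.305, -0.433, 1.074], [0.529, -0.479, 0.7, -0.801], [0.006, -0.823, -0.568, 0.683], [0.0, 0.0, 0.0, 1.0]]
top 485.36367199453946 282.999314773926 213.31304737944092 [[-0.018, -0.992, 0.125, 0.472], [-1.0, 0.017, -0.009, -0.051], [0.007, -0.125, -0.992, 1.075], [0.0, 0.0, 0.0, 1.0]]
{'clock': 0.1, 'joints': array([ 1.07538776,  0.43514438,  0.02497514,  1.5740519 , -0.01160875,
        1.13401192, -0.07505227]), 'dq': array([-0.00182404, -0.00107125,  0.00064571, -0.00289318,  0.0019719 ,
       -0.00024691, -0.00011564]), 'joint_efforts': array([ 4.27183302e-03, -6.69130039e+01,  9.88758802e-01, -3.15147471e+01,
       -6.04243786e-02,  3.74278170e-02,  5.65948415e-05]), 'position': array([ 0.23904766, -0.57705218,  0.29151124]), 'ee_rot': array([-3.07981737e+00, -6.12745383e-01,  6.42495559e-04]), 'force': array([ 1.43065385, -0.11659766, -0.21131962]), 'ft_torque': array([-0.02987065, -0.03410249,  0.00340158]), 'gripper_force': 0.0, 'width': 0.9981581012841158}
```

```bash
python3 -c "
import cv2;a=cv2.imread('pics/scene0.png');b=cv2.imread('pics/top0.png');print(a.shape,b.shape)"
```

```text
(420, 560, 3) (420, 560, 3)
```

View pics/scene0.png

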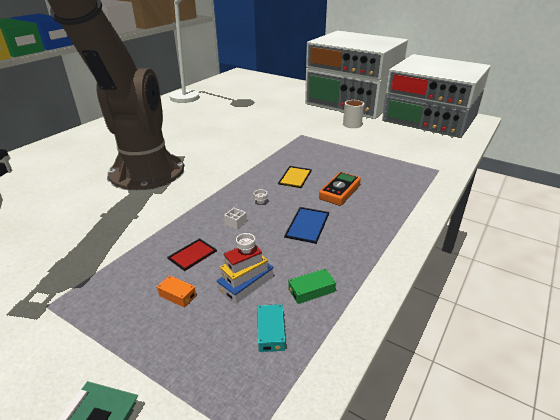

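View pics/top0.png

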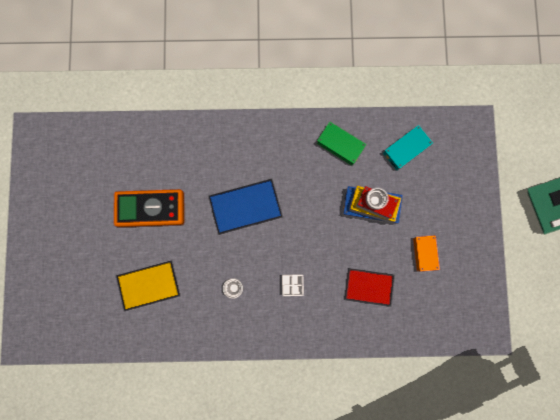

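The top view shows the pile at (375,203), with the cup on the red, yellow and blue lids. The trays are blue (245,206), yellow (148,285) and red (370,287).

- **Nesting cup:** the candidates are the round one at (233,288) and the divided square pot at (292,285). The round one fits.
- **Look-alikes to leave alone:** green (341,143), teal (407,148) and orange (427,253).

Next I'll measure and check an enlarged crop.

```bash
cat > h.py <<'E'
import cv2,numpy as np
from cell import arm
def cloud(n,d):
    m=arm.camera_model(n); v,u=np.indices(d.shape)
    P=np.stack([(u-m["cx"])*d/m["fx"],(v-m["cy"])*d/m["fy"],d,np.ones_like(d)],-1)
    return (P@np.linalg.inv(m["view"]).T)[...,:3]
def ray(n,px,z):
    m=arm.camera_model(n); T=np.linalg.inv(m["view"]); px=np.atleast_2d(px).astype(float)
    r=np.c_[(px[:,0]-m["cx"])/m["fx"],(px[:,1]-m["cy"])/m["fy"],np.ones(len(px))]@T[:3,:3].T
    return T[:3,3]+r*((z-T[2,3])/r[:,2])[:,None]
HUE={"red":[(0,6),(174,180)],"yellow":[(18,32)],"blue":[(100,125)]}
def cmask(im,c,smin=120,vmin=60):
    h=cv2.cvtColor(im,cv2.COLOR_BGR2HSV)
    return np.any([(h[...,0]>=a)&(h[...,0]<=b) for a,b in HUE[c]],0)&(h[...,1]>smin)&(h[...,2]>vmin)
def rect(pts):
    (c,(w,h),a)=cv2.minAreaRect((np.asarray(pts)[:,:2]*1000).astype(np.float32))
    if w>h: w,h,a=h,w,a+90   # a: direction of short side (deg in world)
    a=(a+90)%180-90
    return np.round(c,1),round(w,1),round(h,1),round(a,1)
E
cat > m.py <<'E'
from h import *
im=cv2.imread("pics/top0.png");d=np.load("top0.npy");P=cloud("top",d)
for c in HUE:
    M=cmask(im,c); n,l,s,_=cv2.connectedComponentsWithStats(M.astype(np.uint8))
    for i in range(1,n):
        if s[i,4]<60: continue
        k=l==i; z=np.median(P[k][:,2]); vu=np.argwhere(k)
        print(c,s[i,:5],"z",round(z,4),"rect",rect(ray("top",vu[:,::-1],z)))
im3=cv2.resize(im[170:240,320:430],None,fx=5,fy=5,interpolation=cv2.INTER_CUBIC)
im4=cv2.resize(im[260:320,205:315],None,fx=5,fy=4,interpolation=cv2.INTER_CUBIC)
cv2.imwrite("pics/crop1.png",np.vstack([im3,im4])[:600])
# heights
for nm,(u0,u1,v0,v1) in dict(pile=(325,425,170,240),cup=(215,250,268,308),sq=(275,312,268,305),met=(105,190,180,235)).items():
    Q=P[v0:v1,u0:u1].reshape(-1,3); Q=Q[(Q[:,2]>.012)]
    for lo,hi in [(.02,.04),(.055,.07),(.087,.1),(.12,.135)]:
        q=Q[(Q[:,2]>lo)&(Q[:,2]<hi)]
        if len(q)>20: print(nm,lo,len(q),rect(q),np.round(np.median(q[:,2]),4))
Q=P[300:330,250:300].reshape(-1,3);print("bench z",np.median(Q[:,2]))
E
python3 m.py
```

```text
red [358 186  40  32 377] z 0.0944 rect (array([ 615. , -253.5]), 42.5, 73.1, -24.5)
red [ 346  270   47   35 1298] z 0.0041 rect (array([ 441.4, -246.4]), 64.7, 95.9, -9.0)
yellow [350 186  34  33 236] z 0.0644 rect (array([ 620.3, -242.6]), 53.6, 73.5, -17.1)
yellow [388 195  13  27  92] z 0.0637 rect (array([ 605.6, -294.6]), 23.6, 55.1, 85.1)
yellow [ 118  262   60   47 1912] z 0.0044 rect (array([453.1, 237.1]), 75.2, 119.7, 14.3)
blue [ 210  181   71   52 2374] z 0.0043 rect (array([624.2,  23.9]), 83.9, 142.2, 14.4)
blue [344 187  29  32 221] z 0.0346 rect (array([ 624.1, -226.8]), 62.1, 63.4, -9.8)
pile 0.02 444 (array([ 607. , -285.2]), 80.1, 193.3, -20.0) 0.034
pile 0.055 326 (array([ 616.4, -254.7]), 52.9, 96.7, -17.3) 0.0643
pile 0.087 494 (array([ 614.4, -253.9]), 43.3, 74.7, -23.3) 0.0945
pile 0.12 112 (array([ 617.8, -245.6]), 40.7, 41.5, -9.3) 0.1271
cup 0.02 140 (array([443.6,  49.7]), 39.6, 40.0, 89.2) 0.0308
sq 0.02 137 (array([448.6, -77.1]), 42.2, 42.7, -1.0) 0.0329
met 0.02 2482 (array([621., 234.]), 78.6, 151.4, 1.2) 0.0331
bench z 0.0007530762906315935
```

View pics/crop1.png

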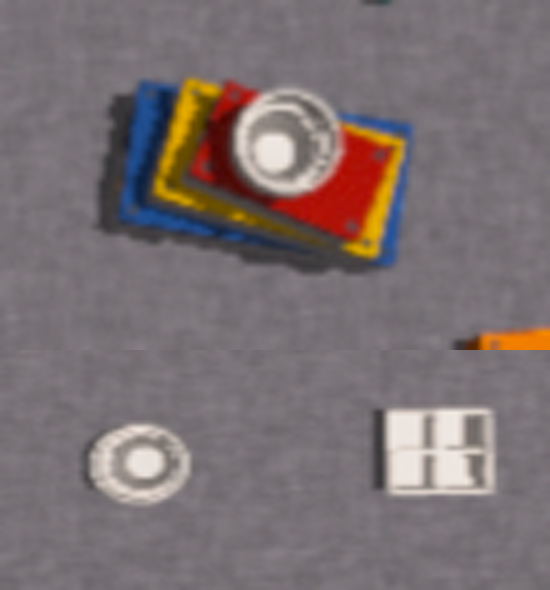

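The crop confirms the picks: the pile is cup, red, yellow, blue from the top. The round cup is on the left, with the divided square pot to its right. Now I'll move above the pile.

send_rows(
  motion="0 0.038 0.033 0 0 0 4.5;0 0.038 0.033 0 0 0 4.5;0 0.038 0.033 0 0 0 4.5;0 0.038 0.033 0 0 0 4.5;0 0.038 0.033 0 0 0 4.5",
  force=10,
)

```text
clock: 0.72
position: [0.4301, -0.4112, 0.292]
ee_rot: [-2.901, -1.206, 0.001]
force: [0.9, 0.2, -0.5]
width: 0.997
gripper_force: 0.0
```

send_rows(
  motion="0 0.038 0.033 0 0 0 4.5;0 0.038 0.033 0 0 0 4.5;0 0.038 0.033 0 0 0 4.5;0 0.038 0.033 0 0 0 4.5;0 0.037 0.0335 0 0 0 4.5",
)

```text
clock: 1.35
position: [0.6191, -0.2459, 0.2918]
ee_rot: [-2.61, -1.748, 0.001]
force: [-0.1, -1.1, 0.2]
width: 1.0
gripper_force: 0.0
```

```bash
cat > st.py <<'E'
from h import *
from scipy.spatial.transform import Rotation as R
def st():
    s=arm.observe(); r=R.from_rotvec(s["ee_rot"]).as_matrix(); a=np.degrees(np.arctan2(r[1,1],r[0,1]))
    print("t",round(s["clock"],2),"p",np.round(s["position"],4),"yaw",round((a+90)%180-90,1),"tilt",np.round(r[:2,2],3),"w",round(s["width"]*92,1),"gf",round(s["gripper_force"],1),"F",np.round(s["force"],1),"q",np.round(s["joints"],2))
st()
E
python3 st.py
```

```text
t 1.35 p [ 0.6191 -0.2459  0.2918] yaw -22.4 tilt [-0.001  0.   ] w 92.0 gf 0.0 F [-0.1 -1.1  0.2] q [ 0.46  0.52 -0.26  1.44  0.14  1.2  -0.2 ]
```

send_rows(
  motion="0 -0.0013 0.0003 -0.03 0 0 0;0 0 0 -0.03 0 0 0;0 0 0 -0.03 0 0 0;0 0 0 -0.022 0 0 0;0 0 0 0 0 0 0",
)

```text
clock: 1.98
position: [0.6156, -0.2463, 0.178]
ee_rot: [-2.609, -1.744, 0.004]
force: [-0.5, 0.5, -0.6]
width: 1.002
gripper_force: 0.0
```

send_rows(
  motion="1 0 0 0 0 0 0;1 0 0 0 0 0 0;1 0 0 0 0 0 0;1 0 0 0 0 0 0;1 0 0 0 0 0 0",
)

```text
clock: 2.6
position: [0.6169, -0.2467, 0.1804]
ee_rot: [2.612, 1.745, 0.0]
force: [-0.2, 1.5, 0.2]
width: 0.5
gripper_force: 0.0
```

```bash
python3 st.py
```

```text
t 2.6 p [ 0.6169 -0.2467  0.1804] yaw -22.5 tilt [ 0. -0.] w 46.0 gf 0.0 F [-0.2  1.5  0.2] q [ 0.46  0.61 -0.25  1.58  0.17  0.97 -0.23]
```

Still closing, so I'll let it grip and then lift.

send_rows(
  motion="1 0 0 0 0 0 0;1 0 0 0 0 0 0;1 0 0 0 0 0 0;1 0 0 0.005 0 0 0;1 0 0 0.015 0 0 0",
)

```text
clock: 3.22
position: [0.6164, -0.2465, 0.2001]
ee_rot: [-2.611, -1.745, 0.002]
force: [-0.4, 0.3, -0.3]
width: 0.46
gripper_force: 10.0
```

```bash
python3 st.py
```

```text
t 3.23 p [ 0.6164 -0.2465  0.2001] yaw -22.5 tilt [-0.002  0.001] w 42.3 gf 10.0 F [-0.4  0.3 -0.3] q [ 0.46  0.59 -0.25  1.56  0.16  1.01 -0.23]
```

send_rows(
  motion="1 0 0 0.04 0 0 0;1 -0.017 0.029 0 0 0 0;1 -0.0175 0.03 0 0 0 0;1 -0.0175 0.03 0 0 0 0;1 -0.0175 0.03 0 0 0 0",
)

```text
clock: 3.85
position: [0.5471, -0.1266, 0.2414]
ee_rot: [2.611, 1.745, 0.002]
force: [0.4, 0.7, 0.4]
width: 0.456
gripper_force: 10.0
```

send_rows(
  motion="1 -0.0175 0.03 0 0 0 0;1 -0.0175 0.03 0 0 0 0;1 -0.0175 0.03 0 0 0 0;1 -0.0175 0.03 0 0 0 0;1 -0.0175 0.03 0 0 0 0",
)

```text
clock: 4.47
position: [0.4596, 0.0234, 0.2414]
ee_rot: [2.611, 1.745, 0.002]
force: [0.4, -0.1, -0.9]
width: 0.458
gripper_force: 10.0
```

send_rows(
  motion="1 -0.0165 0.0275 0 0 0 0;1 0 0 -0.04 0 0 0;1 0 0 -0.04 0 0 0;1 0 0 0 0 0 0;1 0 0 0 0 0 0",
)

```text
clock: 5.1
position: [0.4443, 0.0501, 0.1617]
ee_rot: [2.612, 1.745, 0.002]
force: [0.1, -0.1, -0.2]
width: 0.456
gripper_force: 10.0
```

```bash
python3 - <<'E'
from st import *
im,d=arm.get_image("scene"); cv2.imwrite("pics/s1.png",im)
im2,d=arm.get_image("top"); cv2.imwrite("pics/t1.png",im2)
m=arm.camera_model("scene")
c=(m["view"]@[.444,.05,.06,1])[:3];u=int(m["fx"]*c[0]/c[2]+m["cx"]);v=int(m["fy"]*c[1]/c[2]+m["cy"]);print(u,v)
cv2.imwrite("pics/s1c.png",cv2.resize(im[v-50:v+50,u-60:u+60],None,fx=5,fy=5,interpolation=cv2.INTER_CUBIC))
# round cup foot/rim from start top image: white blob, ray at rim height
for n,(a,b,w,h) in dict(top=(212,268,42,40),scene=(248,184,26,26)).items():
    i0=cv2.imread(f"pics/{n}0.png")[b:b+h,a:a+w]; g=(cv2.cvtColor(i0,cv2.COLOR_BGR2HSV)[...,1]<25)&(i0[...,2]>115)
    p=np.argwhere(g)[:,::-1]+[a,b]; print(n,len(p),p.min(0),p.max(0),np.round(ray(n,(p.min(0)+p.max(0))/2,.03),4))
E
```

```text
t 5.1 p [0.4443 0.0501 0.1617] yaw -22.5 tilt [0.002 0.   ] w 41.9 gf 10.0 F [ 0.1 -0.1 -0.2] q [ 0.07  0.35 -0.37  2.12  0.2   0.7  -0.83]
259 184
top 1432 [212 268] [253 307] [[0.4455 0.0496 0.03  ]]
scene 633 [248 184] [273 209] [[0.4565 0.0335 0.03  ]]
```

View pics/s1c.png

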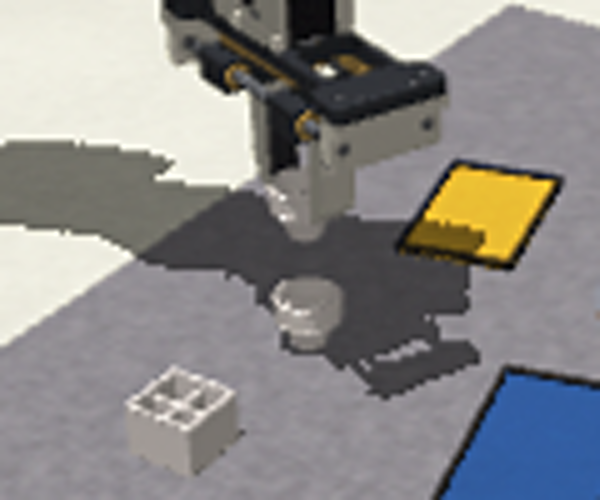

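The held cup hangs upright right over the round cup, with its foot at crop (304,238) and the lower rim centred at (308,298). I'll refine the lower cup's centre with a brighter mask.

```bash
python3 - <<'E'
from h import *
for n,(a,b,w,h),t in [("top",(212,268,42,40),150),("scene",(248,184,26,26),150)]:
    i0=cv2.imread(f"pics/{n}0.png")[b:b+h,a:a+w]; g=(i0[...,0]>t).astype(np.uint8)
    k,l,s,_=cv2.connectedComponentsWithStats(g); i=1+s[1:,4].argmax(); print(n,s[i])
    if n=="top":
        p=np.argwhere(l==i)[:,::-1]+[a,b]; q=ray(n,p,.034); print(np.round(cv2.minEnclosingCircle((q[:,:2]*1000).astype(np.float32)),1) if 0 else cv2.minEnclosingCircle((q[:,:2]*1000).astype(np.float32)))
d=np.load("top0.npy");P=cloud("top",d)[268:308,212:254].reshape(-1,3)
for lo in(.015,.022,.028,.031):
  q=P[P[:,2]>lo]; print(lo,len(q),cv2.minEnclosingCircle((q[:,:2]*1000).astype(np.float32)))
E
```

```text
top [ 11  11  20  20 164]
((443.9488220214844, 49.14170455932617), 20.88908576965332)
scene [ 5  5 15  9 61]
0.015 205 ((454.0601806640625, 9.109573364257812), 62.70219039916992)
0.022 109 ((454.0601806640625, 9.109573364257812), 62.70219039916992)
0.028 79 ((454.0601806640625, 9.109573364257812), 62.70219039916992)
0.031 76 ((454.0601806640625, 9.109573364257812), 62.70219039916992)
```

send_rows(
  motion="1 0 -0.001 -0.02 0 0 0;1 0 0 -0.02 0 0 0;1 0 0 -0.01 0 0 0;1 0 0 -0.005 0 0 0;1 0 0 -0.003 0 0 0",
)

```text
clock: 5.82
position: [0.4438, 0.049, 0.1026]
ee_rot: [2.612, 1.745, 0.001]
force: [1.0, 0.8, -0.2]
width: 0.459
gripper_force: 10.0
```

send_rows(
  motion="1 0 0 -0.001 0 0 0;1 0 0 0 0 0 0",
)

```text
clock: 6.08
position: [0.4439, 0.049, 0.1021]
ee_rot: [2.612, 1.745, 0.002]
force: [-2.5, -0.5, 7.2]
width: 0.455
gripper_force: 10.1
```

```bash
python3 - <<'E'
from st import *
im,d=arm.get_image("scene")
cv2.imwrite("pics/s2c.png",cv2.resize(im[144:224,209:309],None,fx=5,fy=5,interpolation=cv2.INTER_CUBIC))
E
```

```text
t 6.08 p [0.4439 0.049  0.1021] yaw -22.5 tilt [ 0.001 -0.   ] w 41.9 gf 10.1 F [-2.5 -0.5  7.2] q [ 0.02  0.45 -0.33  2.18  0.27  0.55 -0.9 ]
```

View pics/s2c.png

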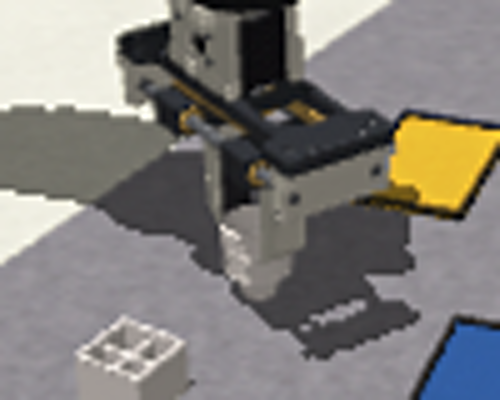

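Contact at 7 N, so the cup is seated. I'll release and retreat, then re-measure the pile.

send_rows(
  motion="0.3 0 0 0 0 0 0;0 0 0 0 0 0 0;0 0 0 0 0 0 0;0 0 0 0 0 0 0;0 0 0 0.01 0 0 0",
)

```text
clock: 6.75
position: [0.443, 0.0488, 0.1111]
ee_rot: [-2.611, -1.745, 0.002]
force: [0.2, -0.2, 0.7]
width: 0.954
gripper_force: 0.0
```

send_rows(
  motion="0 0 0 0.03 0 0 0;0 0 0 0.05 0 0 0;0 0.0175 -0.03 0.03 0 0 0;0 0.0175 -0.03 0 0 0 0;0 0.0175 -0.03 0 0 0 0",
)

```text
clock: 7.38
position: [0.4965, -0.042, 0.2226]
ee_rot: [2.611, 1.745, 0.002]
force: [-1.2, 0.5, 0.1]
width: 1.001
gripper_force: 0.0
```

```bash
cat > pile.py <<'E'
from st import *
im,d=arm.get_image("top"); P=cloud("top",d)
def lay(box):
    u0,u1,v0,v1=box; Q=P[v0:v1,u0:u1].reshape(-1,3)
    for lo,hi in [(.028,.038),(.058,.068),(.088,.098)]:
        q=Q[(Q[:,2]>lo)&(Q[:,2]<hi)&(Q[:,1]<-.17)&(Q[:,1]>-.34)&(Q[:,0]>.55)&(Q[:,0]<.68)]
        if len(q)>20: print(lo,len(q),rect(q),np.round(np.median(q[:,2]),4))
lay((335,415,175,235))
E
python3 - <<'E'
from pile import *
cv2.imwrite("pics/t3.png",im)
P2=P[268:308,212:254].reshape(-1,3);q=P2[(P2[:,2]>.038)&(P2[:,2]<.056)]
print("cup",len(q),q[:,2].max(),cv2.minEnclosingCircle((q[:,:2]*1000).astype(np.float32)) if len(q) else 0)
im,d=arm.get_image("scene")
cv2.imwrite("pics/s3c.png",cv2.resize(im[154:274,199:299],None,fx=5,fy=5,interpolation=cv2.INTER_CUBIC))
E
```

```text
t 7.38 p [ 0.4965 -0.042   0.2226] yaw -22.5 tilt [ 0.002 -0.   ] w 92.1 gf 0.0 F [-1.2  0.5  0.1] q [ 0.26  0.33 -0.35  1.94  0.15  0.89 -0.56]
0.028 376 (array([ 618.2, -254.7]), 64.6, 121.0, -10.3) 0.0341
0.058 308 (array([ 616.7, -254.8]), 53.1, 96.7, -17.0) 0.0643
0.088 742 (array([ 614.5, -254. ]), 43.3, 75.0, -23.9) 0.0943
cup 30 0.05274966539794779 ((441.1600341796875, 62.25670623779297), 14.815857887268066)
```

View pics/s3c.png

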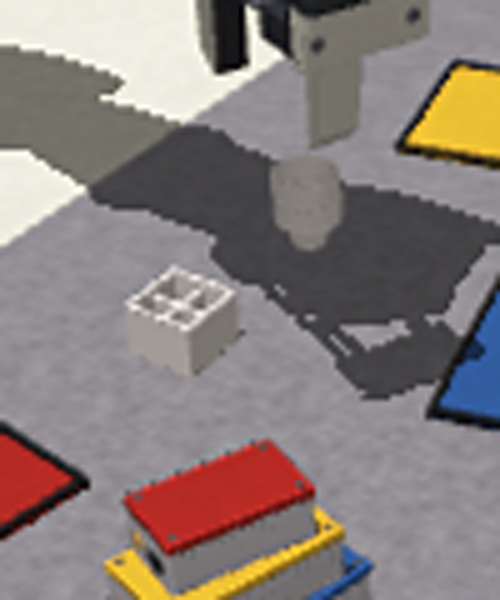

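The cup is nested upright at crop (305,200), and the pile is unmoved. Next is the red module.

send_rows(
  motion="0 0.0197 -0.0353 0 0 0 -0.5;0 0.0197 -0.0353 0 0 0 -0.5;0 0.0197 -0.0353 0 0 0 -0.5;0 0.0197 -0.0353 0 0 0 0;0 0.0197 -0.0353 0 0 0 0",
  force=20,
)

```text
clock: 8.1
position: [0.5948, -0.2179, 0.2218]
ee_rot: [-2.634, -1.712, -0.001]
force: [0.9, 0.0, 0.2]
width: 1.0
gripper_force: 0.0
```

send_rows(
  motion="0 0.0195 -0.0355 0 0 0 0;0 0 0 -0.03 0 0 0;0 0 0 -0.03 0 0 0;0 0 0 -0.02 0 0 0;0 0 0 0 0 0 0",
)

```text
clock: 8.72
position: [0.6131, -0.2524, 0.1401]
ee_rot: [-2.632, -1.71, 0.002]
force: [0.1, -0.1, 0.1]
width: 0.999
gripper_force: 0.0
```

```bash
python3 st.py
```

```text
t 8.72 p [ 0.6131 -0.2524  0.1401] yaw -24.0 tilt [-0.003  0.001] w 91.9 gf 0.0 F [ 0.1 -0.1  0.1] q [ 0.47  0.66 -0.25  1.61  0.19  0.9  -0.27]
```

send_rows(
  motion="0.3 0.001 -0.001 -0.006 0 0 0;1 0 0 0 0 0 0;1 0 0 0 0 0 0;1 0 0 0 0 0 0;1 0 0 0 0 0 0",
)

```text
clock: 9.35
position: [0.615, -0.2541, 0.1355]
ee_rot: [2.634, 1.711, 0.0]
force: [0.8, -0.5, 0.2]
width: 0.505
gripper_force: 0.0
```

send_rows(
  motion="1 0 0 0 0 0 0;1 0 0 0 0 0 0;1 0 0 0 0 0 0;1 0 0 0.003 0 0 0;1 0 0 0.01 0 0 0",
)

```text
clock: 9.98
position: [0.6142, -0.2539, 0.1477]
ee_rot: [-2.633, -1.71, 0.002]
force: [1.0, -0.3, -2.2]
width: 0.455
gripper_force: 20.0
```

```bash
python3 st.py
```

```text
t 9.97 p [ 0.6142 -0.2539  0.1477] yaw -24.0 tilt [-0.002  0.001] w 41.8 gf 20.0 F [ 1.  -0.3 -2.2] q [ 0.47  0.65 -0.25  1.6   0.19  0.92 -0.26]
```

send_rows(
  motion="1 0 0 0.02 0 0 0;1 -0.0215 0.001 0 0 0 1.9;1 -0.0215 0.001 0 0 0 1.9;1 -0.0215 0.001 0 0 0 1.9;1 -0.0215 0.001 0 0 0 1.9",
)

```text
clock: 10.6
position: [0.5287, -0.2503, 0.1698]
ee_rot: [2.513, 1.882, 0.001]
force: [0.8, -0.3, -1.8]
width: 0.458
gripper_force: 20.0
```

send_rows(
  motion="1 -0.0215 0.001 0 0 0 1.9;1 -0.0215 0.001 0 0 0 1.9;1 -0.0215 0.001 0 0 0 1.9;1 -0.0225 0.0005 0 0 0 1.7;1 0 0 -0.03 0 0 0",
)

```text
clock: 11.22
position: [0.4421, -0.2479, 0.141]
ee_rot: [2.386, 2.036, 0.001]
force: [0.1, -0.1, -2.3]
width: 0.454
gripper_force: 20.0
```

send_rows(
  motion="1 0 0 -0.03 0 0 0;1 0 0 -0.015 0 0 0;1 0 0 -0.008 0 0 0;1 0 0 -0.004 0 0 0;1 0 0 0 0 0 0",
)

```text
clock: 11.85
position: [0.4422, -0.2467, 0.0816]
ee_rot: [2.388, 2.04, 0.0]
force: [-0.8, -0.3, -2.5]
width: 0.457
gripper_force: 20.0
```

```bash
python3 st.py
```

```text
t 11.85 p [ 0.4422 -0.2467  0.0816] yaw -9.0 tilt [ 0.001 -0.   ] w 42.0 gf 20.0 F [-0.8 -0.3 -2.5] q [ 0.63  0.55 -0.3   2.05  0.29  0.58 -0.03]
```

send_rows(
  motion="1 0 0 -0.003 0 0 0;1 0 0 -0.002 0 0 0;1 0 0 -0.001 0 0 0;1 0 0 0 0 0 0",
)

```text
clock: 12.35
position: [0.4419, -0.2466, 0.0753]
ee_rot: [2.389, 2.04, -0.0]
force: [-0.7, 0.3, 0.5]
width: 0.457
gripper_force: 20.0
```

```bash
python3 st.py
```

```text
t 12.35 p [ 0.4419 -0.2466  0.0753] yaw -9.0 tilt [ 0. -0.] w 42.0 gf 20.0 F [-0.7  0.3  0.5] q [ 0.62  0.56 -0.29  2.05  0.29  0.57 -0.03]
```

Touchdown: the weight is off the wrist. I'll release it and go for the yellow module.

send_rows(
  motion="0.3 0 0 0 0 0 0;0 0 0 0 0 0 0;0 0 0 0 0 0 0;0 0 0 0 0 0 0;0 0 0 0.015 0 0 0",
)

```text
clock: 12.98
position: [0.4413, -0.2463, 0.09]
ee_rot: [-2.387, -2.039, 0.001]
force: [0.4, 0.4, -0.3]
width: 0.945
gripper_force: 0.0
```

send_rows(
  motion="0 0 0 0.03 0 0 0;0 0 0 0.03 0 0 0;0 0.035 -0.0016 0.01 0 0 -1.6;0 0.035 -0.0016 0 0 0 -1.6;0 0.035 -0.0016 0 0 0 -1.6",
)

```text
clock: 13.6
position: [0.5481, -0.2516, 0.1618]
ee_rot: [2.472, 1.936, 0.001]
force: [0.6, 0.1, -0.9]
width: 1.0
gripper_force: 0.0
```

send_rows(
  motion="0 0.035 -0.0016 0 0 0 -1.6;0 0.035 -0.0016 0 0 0 -1.6;0 0 0 -0.02 0 0 0;0 0 0 -0.02 0 0 0;0 0 0 0 0 0 0",
)

```text
clock: 14.22
position: [0.6144, -0.2546, 0.118]
ee_rot: [-2.523, -1.866, 0.005]
force: [-0.1, -0.2, -0.1]
width: 0.999
gripper_force: 0.0
```

```bash
python3 - <<'E'
from pile import *
cv2.imwrite("pics/t4.png",im)
Q=P[255:315,330:410].reshape(-1,3);q=Q[(Q[:,2]>.028)&(Q[:,2]<.04)];print("red",len(q),rect(q),np.median(q[:,2]))
E
```

```text
t 14.22 p [ 0.6144 -0.2546  0.118 ] yaw -17.0 tilt [-0.005  0.001] w 91.9 gf 0.0 F [-0.1 -0.2 -0.1] q [ 0.49  0.69 -0.28  1.62  0.23  0.87 -0.17]
0.028 217 (array([ 626. , -217.8]), 46.1, 63.6, 81.1) 0.034
0.058 289 (array([ 627.2, -220.2]), 24.8, 53.2, 73.1) 0.0644
red 711 (array([ 441.7, -246.1]), 42.5, 75.1, -8.8) 0.03401924190705574
```

View pics/t4.png

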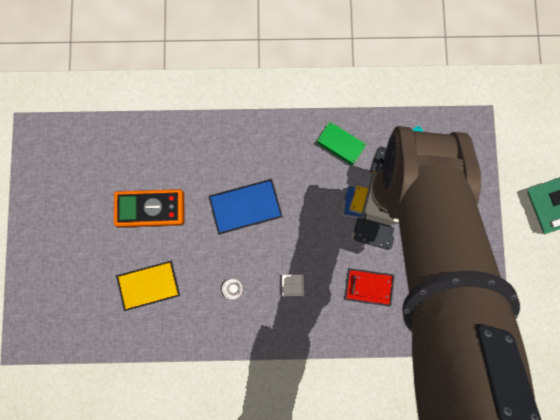

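Red lies flat in its tray at (370,287), and the gripper is above yellow.

send_rows(
  motion="0 0 0 -0.008 0 0 0;0 0 0 -0.007 0 0 0;0.3 0 0 0 0 0 0;1 0 0 0 0 0 0;1 0 0 0 0 0 0",
  force=25,
)

```text
clock: 14.9
position: [0.6171, -0.2546, 0.1056]
ee_rot: [2.525, 1.869, 0.001]
force: [-0.4, 0.3, 0.2]
width: 0.721
gripper_force: 0.0
```

```bash
python3 st.py
```

```text
t 14.9 p [ 0.6171 -0.2546  0.1056] yaw -17.0 tilt [ 0.001 -0.   ] w 66.4 gf 0.0 F [-0.4  0.3  0.2] q [ 0.48  0.71 -0.27  1.62  0.23  0.85 -0.18]
```

send_rows(
  motion="1 0 0 0 0 0 0;1 0 0 0 0 0 0;1 0 0 0 0 0 0;1 0 0 0.003 0 0 0;1 0 0 0.012 0 0 0",
)

```text
clock: 15.52
position: [0.6161, -0.2544, 0.1197]
ee_rot: [-2.524, -1.868, 0.002]
force: [0.1, 0.3, -3.0]
width: 0.565
gripper_force: 25.0
```

```bash
python3 st.py
```

```text
t 15.53 p [ 0.6161 -0.2544  0.1197] yaw -17.0 tilt [-0.002  0.001] w 51.9 gf 25.0 F [ 0.1  0.3 -3. ] q [ 0.49  0.69 -0.28  1.61  0.23  0.87 -0.17]
```

send_rows(
  motion="1 0 0 0.03 0 0 0;1 0 0 0.03 0 0 0;1 -0.0126 0.0378 0 0 0 2.4;1 -0.0126 0.0378 0 0 0 2.4;1 -0.0126 0.0378 0 0 0 2.4",
)

```text
clock: 16.15
position: [0.5787, -0.1401, 0.1811]
ee_rot: [2.401, 2.025, 0.001]
force: [0.1, 0.4, -2.4]
width: 0.562
gripper_force: 25.0
```

send_rows(
  motion="1 -0.0126 0.0378 0 0 0 2.4;1 -0.0126 0.0378 0 0 0 2.4;1 -0.0126 0.0378 0 0 0 2.4;1 -0.0126 0.0378 0 0 0 2.4;1 -0.0126 0.0378 0 0 0 2.4",
)

```text
clock: 16.77
position: [0.5158, 0.0489, 0.1811]
ee_rot: [2.176, 2.264, 0.001]
force: [0.5, 0.0, -3.0]
width: 0.565
gripper_force: 25.0
```

send_rows(
  motion="1 -0.0126 0.0378 0 0 0 2.4;1 -0.0126 0.0378 0 0 0 2.4;1 -0.0126 0.0378 0 0 0 2.4;1 -0.0126 0.0378 0 0 0 2.4;1 -0.0126 0.0378 0 0 0 2.4",
)

```text
clock: 17.4
position: [0.4528, 0.2379, 0.1811]
ee_rot: [1.928, 2.479, 0.001]
force: [0.5, -0.0, -2.9]
width: 0.564
gripper_force: 25.0
```

send_rows(
  motion="1 0 0 -0.03 0 0 0;1 0 0 -0.03 0 0 0;1 0 0 -0.015 0 0 0;1 0 0 0 0 0 0",
)

```text
clock: 17.9
position: [0.4529, 0.2365, 0.105]
ee_rot: [-1.93, -2.479, 0.002]
force: [0.2, 0.9, -2.9]
width: 0.567
gripper_force: 25.0
```

```bash
python3 st.py
```

```text
t 17.9 p [0.4529 0.2365 0.105 ] yaw 14.2 tilt [-0.001 -0.001] w 52.2 gf 25.0 F [ 0.2  0.9 -2.9] q [-0.24  0.55 -0.47  2.01  0.39  0.67 -0.71]
```

Now down by 30 mm in shrinking steps.

send_rows(
  motion="1 0 0 -0.015 0 0 0;1 0 0 -0.008 0 0 0;1 0 0 -0.004 0 0 0;1 0 0 -0.002 0 0 0;1 0 0 -0.001 0 0 0",
)

```text
clock: 18.52
position: [0.4532, 0.2368, 0.0753]
ee_rot: [1.93, 2.479, 0.0]
force: [-1.6, -0.7, 7.5]
width: 0.565
gripper_force: 25.0
```

send_rows(
  motion="1 0 0 0 0 0 0",
)

```text
clock: 18.65
position: [0.4532, 0.2369, 0.0754]
ee_rot: [1.93, 2.479, 0.0]
force: [0.1, 0.3, -2.4]
width: 0.566
gripper_force: 25.0
```

```bash
python3 st.py
```

```text
t 18.65 p [0.4532 0.2369 0.0754] yaw 14.2 tilt [0. 0.] w 52.0 gf 25.0 F [ 0.1  0.3 -2.4] q [-0.26  0.59 -0.44  2.03  0.42  0.61 -0.74]
```

send_rows(
  motion="1 0 0 -0.0008 0 0 0;1 0 0 0 0 0 0",
)

```text
clock: 18.9
position: [0.4532, 0.2369, 0.0753]
ee_rot: [1.929, 2.478, 0.001]
force: [-2.3, -1.4, 9.5]
width: 0.562
gripper_force: 25.0
```

send_rows(
  motion="0.3 0 0 0 0 0 0;0 0 0 0 0 0 0;0 0 0 0 0 0 0;0 0 0 0 0 0 0;0 0 0 0.015 0 0 0",
)

```text
clock: 19.52
position: [0.4525, 0.2364, 0.0892]
ee_rot: [-1.929, -2.479, 0.003]
force: [-0.2, -0.1, 0.8]
width: 0.996
gripper_force: 0.0
```

send_rows(
  motion="0 0 0 0.04 0 0 0;0 0 0 0.04 0 0 0;0 0.0127 -0.0378 0 0 0 -1.9;0 0.0127 -0.0378 0 0 0 -1.9;0 0.0127 -0.0378 0 0 0 -1.9",
)

```text
clock: 20.15
position: [0.4916, 0.1224, 0.1707]
ee_rot: [2.051, 2.379, 0.002]
force: [-0.1, -0.2, -0.5]
width: 1.0
gripper_force: 0.0
```

```bash
python3 - <<'E'
from pile import *
q=P[250:320,105:195].reshape(-1,3);q=q[(q[:,2]>.028)&(q[:,2]<.04)];print("yel",len(q),rect(q),np.median(q[:,2]))
E
```

```text
t 20.15 p [0.4916 0.1224 0.1707] yaw 8.5 tilt [0.001 0.   ] w 92.0 gf 0.0 F [-0.1 -0.2 -0.5] q [ 0.02  0.44 -0.49  1.97  0.28  0.8  -0.48]
0.028 1537 (array([ 619.2, -254.9]), 63.5, 121.3, -10.3) 0.0343
yel 0 (array([0., 0.]), 0.0, 0.0, 0.0) nan
  return _methods._mean(a, axis=axis, dtype=dtype,
  ret = ret.dtype.type(ret / rcount)
```

Yellow is hidden under the arm for now. On to blue, at (0.619, -0.255) with yaw -10.3°.

send_rows(
  motion="0 0.0128 -0.0377 0 0 0 -1.9;0 0.0128 -0.0377 0 0 0 -1.9;0 0.0128 -0.0377 0 0 0 -1.9;0 0.0128 -0.0377 0 0 0 -1.9;0 0.0128 -0.0377 0 0 0 -1.9",
  force=35,
)

```text
clock: 20.82
position: [0.5556, -0.0661, 0.1705]
ee_rot: [2.241, 2.201, 0.001]
force: [0.1, 0.2, 0.2]
width: 0.999
gripper_force: 0.0
```

send_rows(
  motion="0 0.0128 -0.0377 0 0 0 -1.9;0 0.0128 -0.0377 0 0 0 -1.9;0 0.0128 -0.0377 0 0 0 -1.9;0 0.0128 -0.0377 0 0 0 -1.9;0 0.0124 -0.038 0 0 0 -1.7",
)

```text
clock: 21.45
position: [0.6193, -0.2548, 0.1706]
ee_rot: [2.412, 2.012, 0.002]
force: [0.7, 0.1, 0.7]
width: 0.998
gripper_force: 0.0
```

send_rows(
  motion="0 0 0 -0.04 0 0 0;0 0 0 -0.03 0 0 0;0 0 0 -0.015 0 0 0;0 0 0 0 0 0 0",
)

```text
clock: 21.95
position: [0.6185, -0.2536, 0.0842]
ee_rot: [-2.411, -2.013, 0.001]
force: [0.7, 0.3, 1.0]
width: 1.003
gripper_force: 0.0
```

```bash
python3 - <<'E'
from st import *
im,d=arm.get_image("top");P=cloud("top",d)
q=P[250:320,105:195].reshape(-1,3);q=q[(q[:,2]>.028)&(q[:,2]<.04)];print("yel",len(q),rect(q),np.median(q[:,2]))
E
```

```text
t 21.95 p [ 0.6185 -0.2536  0.0842] yaw -10.3 tilt [-0.001  0.001] w 92.3 gf 0.0 F [0.7 0.3 1. ] q [ 0.5   0.74 -0.3   1.63  0.28  0.82 -0.1 ]
yel 1153 (array([453.7, 236.2]), 52.8, 97.5, 14.1) 0.0344141158655078
```

Yellow is good: (0.4537, 0.2362), flat. Gripping blue.

send_rows(
  motion="0 0 -0.0005 -0.008 0 0 0;0.3 0 0 -0.005 0 0 0;1 0 0 0 0 0 0;1 0 0 0 0 0 0;1 0 0 0 0 0 0",
)

```text
clock: 22.62
position: [0.6191, -0.2545, 0.0717]
ee_rot: [2.411, 2.013, 0.001]
force: [0.9, 0.3, 0.5]
width: 0.67
gripper_force: 35.0
```

send_rows(
  motion="1 0 0 0 0 0 0;1 0 0 0 0 0 0;1 0 0 0 0 0 0;1 0 0 0.003 0 0 0;1 0 0 0.012 0 0 0",
)

```text
clock: 23.25
position: [0.6176, -0.2542, 0.0855]
ee_rot: [-2.41, -2.011, 0.003]
force: [0.6, -0.5, -5.0]
width: 0.672
gripper_force: 35.0
```

```bash
python3 st.py
```

```text
t 23.25 p [ 0.6176 -0.2542  0.0855] yaw -10.3 tilt [-0.003  0.001] w 61.8 gf 35.0 F [ 0.6 -0.5 -5. ] q [ 0.5   0.74 -0.3   1.63  0.28  0.82 -0.09]
```

send_rows(
  motion="1 0 0 0.025 0 0 0;1 0 0 0.025 0 0 0;1 0.0006 0.0348 0 0 0 3.1;1 0.0006 0.0348 0 0 0 3.1;1 0.0006 0.0348 0 0 0 3.1",
)

```text
clock: 23.88
position: [0.6202, -0.1479, 0.1366]
ee_rot: [-2.237, -2.205, -0.0]
force: [0.2, 0.1, -4.5]
width: 0.675
gripper_force: 35.0
```

send_rows(
  motion="1 0.0006 0.0348 0 0 0 3.1;1 0.0006 0.0348 0 0 0 3.1;1 0.0006 0.0348 0 0 0 3.1;1 0.0006 0.0348 0 0 0 3.1;1 0.0006 0.0348 0 0 0 3.1",
)

```text
clock: 24.5
position: [0.6229, 0.026, 0.1365]
ee_rot: [-1.919, -2.487, 0.0]
force: [0.7, -0.1, -4.2]
width: 0.668
gripper_force: 35.0
```

send_rows(
  motion="1 0 0 -0.025 0 0 0;1 0 0 -0.02 0 0 0;1 0 0 -0.008 0 0 0;1 0 0 0 0 0 0",
)

```text
clock: 25.0
position: [0.6232, 0.0234, 0.0828]
ee_rot: [-1.924, -2.483, 0.002]
force: [0.1, -0.7, -3.3]
width: 0.674
gripper_force: 35.0
```

```bash
python3 st.py
```

```text
t 25.0 p [0.6232 0.0234 0.0828] yaw 14.5 tilt [-0.001 -0.   ] w 62.0 gf 35.0 F [ 0.1 -0.7 -3.3] q [ 0.15  0.7  -0.41  1.74  0.38  0.78 -0.19]
```

send_rows(
  motion="1 0 0 -0.004 0 0 0;1 0 0 -0.002 0 0 0;1 0 0 -0.001 0 0 0;1 0 0 -0.0007 0 0 0;1 0 0 0 0 0 0",
)

```text
clock: 25.62
position: [0.6236, 0.024, 0.0758]
ee_rot: [1.923, 2.484, 0.0]
force: [0.1, -0.1, -4.5]
width: 0.67
gripper_force: 35.0
```

```bash
python3 st.py
```

```text
t 25.62 p [0.6236 0.024  0.0758] yaw 14.5 tilt [ 0. -0.] w 61.7 gf 35.0 F [ 0.1 -0.1 -4.5] q [ 0.14  0.71 -0.4   1.75  0.38  0.76 -0.2 ]
```

send_rows(
  motion="1 0 0 -0.0007 0 0 0;1 0 0 -0.0005 0 0 0;1 0 0 0 0 0 0",
)

```text
clock: 26.0
position: [0.6237, 0.024, 0.0756]
ee_rot: [1.923, 2.483, 0.0]
force: [-4.1, -0.8, 7.4]
width: 0.671
gripper_force: 35.0
```

send_rows(
  motion="0.3 0 0 0 0 0 0;0 0 0 0 0 0 0;0 0 0 0 0 0 0;0 0 0 0 0 0 0;0 0 0 0.015 0 0 0",
)

```text
clock: 26.62
position: [0.6228, 0.0239, 0.089]
ee_rot: [-1.922, -2.483, 0.002]
force: [0.8, -0.1, -1.3]
width: 0.996
gripper_force: 0.0
```

send_rows(
  motion="0 0 0 0.04 0 0 0;0 0 0 0.05 0 0 0;0 0 -0.06 0.03 0 0 0;0 0 -0.06 0 0 0 0;0 0 -0.06 0 0 0 0",
)

```text
clock: 27.25
position: [0.6238, -0.1536, 0.2095]
ee_rot: [1.921, 2.483, 0.002]
force: [0.2, -0.9, -0.1]
width: 0.999
gripper_force: 0.0
```

send_rows(
  motion="0 0 -0.06 0 0 0 0;0 0 -0.06 0 0 0 0;0 0 -0.06 0 0 0 0;0 0 0 0 0 0 0;0 0 0 0 0 0 0",
)

```text
clock: 27.88
position: [0.6237, -0.3316, 0.2082]
ee_rot: [1.924, 2.484, 0.002]
force: [1.2, 1.1, 0.4]
width: 1.001
gripper_force: 0.0
```

```bash
python3 - <<'E'
from st import *
im,d=arm.get_image("top");P=cloud("top",d)
for n,(a,b,c,e) in dict(blue=(205,288,175,240),yel=(105,195,250,320),red=(335,405,255,315),met=(105,190,180,235),sq=(275,312,268,305)).items():
    q=P[c:e,a:b].reshape(-1,3);q=q[(q[:,2]>.025)&(q[:,2]<.042)]
    if len(q): print(n,len(q),rect(q),np.median(q[:,2]))
i2,_=arm.get_image("scene")
a=cv2.resize(i2[150:270,160:370],None,fx=3.5,fy=2.5*1.4*1,interpolation=cv2.INTER_CUBIC)
cv2.imwrite("pics/end.png",a[:, :800])
p=np.argwhere(im[268:308,212:254,0]>150)[:,::-1]+[212,268]; print("cup",cv2.minEnclosingCircle((ray("top",p,.05)[:,:2]*1000).astype(np.float32)))
E
```

```text
t 27.88 p [ 0.6237 -0.3316  0.2082] yaw 14.5 tilt [0.001 0.001] w 92.1 gf 0.0 F [1.2 1.1 0.4] q [ 0.66  0.68 -0.42  1.42  0.29  1.11  0.44]
blue 1582 (array([623.8,  23.5]), 63.0, 120.5, 14.7) 0.03837468917828779
yel 1158 (array([453.7, 236.3]), 53.0, 97.9, 14.1) 0.03436912276460735
red 715 (array([ 441.7, -246.2]), 42.4, 75.0, -8.8) 0.034246542624602805
met 2439 (array([620.9, 233.9]), 78.5, 150.9, 0.9) 0.033194186732064423
sq 130 (array([448.6, -77.1]), 42.2, 42.7, -1.0) 0.03283896027691757
cup ((443.5398254394531, 48.45743942260742), 21.566585540771484)
```

View pics/end.png

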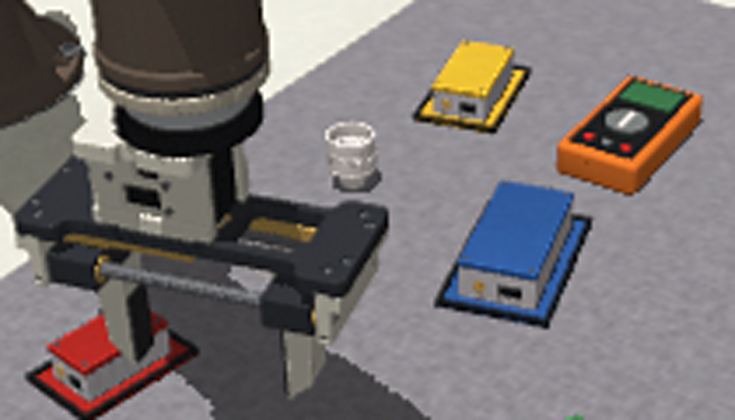

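The three modules sit centred and flat in their trays, the cup is nested upright at (352,155), and the square pot and multimeter haven't moved. Handing in.

```bash
python3 -c "
from cell import arm;print(arm.sign_off())"
```

```text
the job is handed in; nothing more can be done
None
```

The job is handed in at about 28 s: the last camera check showed the top cup nested upright in the round cup, all three modules flat in their own trays within about 1 mm of centre, and the square pot and multimeter unmoved; the sign-off returned no verdict.

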